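Set the dye doser for green

TASK

Set the dye doser for a batch of green: push the far half of the black rocker down to switch it on, then press the yellow key, then the blue key, and last the long white start bar, each pushed right down so that it stays down. Keep to that order, leave the pink and violet keys up, and do not shift, tip or pick up any of the bottles, the jar or the tape standing about.

Things in the scene. Friction and masses are not known exactly. Their poses are not given: they have to be found in the camera images.
- console: dye doser, fixed: white key deck 200 (x) x 330 (y) x 45 mm high, at its -y end a dosing tower 187 mm high (y -200 to -360 mm). Origin: centre of the deck's underside, on the table; z up, +x away from the robot (turned up to 0.3 rad). Far row (x = +45 mm): four colour keys; near row (x about -50 mm): black rocker (+y side), long white start bar (-y side); caps rise 16 mm above the deck
- rocker (a joint): tilt of the black power rocker, a flat paddle 70 (console x) x 32 x 8 mm tipping about its middle: about -0.2 rad = off, near half (towards the robot) down, as found; +0.22 = on, far half with the green dot down on its stop. Stays where left; pushing the far half takes 1 to 3 N
- rocker_far (a point): point on the upper face of the rocker's far half, at the green dot, 24 mm from the pivot; moves with it, about 70 mm above the table when off and 60 mm when on; push straight down here to switch on. The pivot lies 61 mm above the table
- yellow (a joint): how far the yellow colour key is pressed: 0 up, 0.008 fully down (m, 8 mm straight down). It takes about 3 N, stops hard at 8 mm, and stays down when let go (a friction slide, no spring)
- yellow_top (a point): centre of the top face of the yellow colour key, a square yellow cap 36 x 36 mm, 61 mm above the table when up, 53 mm when down; the four colour keys stand in one row, 70 mm apart, at the far side of the deck, in any order; axes as the console's
- blue (a joint): how far the blue colour key is pressed: 0 up, 0.008 fully down (m, 8 mm straight down). It takes about 3 N, stops hard at 8 mm, and stays down when let go (a friction slide, no spring)
- blue_top (a point): centre of the top face of the blue colour key, a square blue cap 36 x 36 mm, 61 mm above the table when up, 53 mm when down; the four colour keys stand in one row, 70 mm apart, at the far side of the deck, in any order; axes as the console's
- pink (a joint): how far the pink colour key is pressed: 0 up, 0.008 fully down (m, 8 mm straight down). It takes about 3 N, stops hard at 8 mm, and stays down when let go (a friction slide, no spring)
- pink_top (a point): centre of the top face of the pink colour key, a square pink cap 36 x 36 mm, 61 mm above the table when up, 53 mm when down; the four colour keys stand in one row, 70 mm apart, at the far side of the deck, in any order; axes as the console's
- violet (a joint): how far the violet colour key is pressed: 0 up, 0.008 fully down (m, 8 mm straight down). It takes about 3 N, stops hard at 8 mm, and stays down when let go (a friction slide, no spring)
- violet_top (a point): centre of the top face of the violet colour key, a square violet cap 36 x 36 mm, 61 mm above the table when up, 53 mm when down; the four colour keys stand in one row, 70 mm apart, at the far side of the deck, in any order; axes as the console's
- start (a joint): how far the long white start bar is pressed: 0 up, 0.008 fully down (m, 8 mm straight down). It takes about 3 N, stops hard at 8 mm, and stays down when let go (a friction slide, no spring)
- start_top (a point): centre of the top face of the start bar, a white cap 34 (x) x 110 (y) mm, 61 mm above the table when up, 53 mm when down; press near its middle; axes as the console's
- bottle_filling: loose closed dye bottle, white, black cap, 38 mm diameter x 115 mm tall, on the low foot of the dosing tower, under the spout; origin at the centre of its underside; leave it alone
- bottle_orange: loose closed dye bottle, orange, black cap, 38 mm diameter x 115 mm tall, on the table beside the deck on its left (+y) or beyond it (+x); origin at the centre of its underside; leave it alone
- bottle_green: loose closed dye bottle, green, black cap, 38 mm diameter x 115 mm tall, on the table beside the deck on its left (+y) or beyond it (+x); origin at the centre of its underside; leave it alone
- bottle_pink: loose closed dye bottle, pink, black cap, 38 mm diameter x 115 mm tall, on the table beside the deck on its left (+y) or beyond it (+x); origin at the centre of its underside; leave it alone
- bottle_teal: loose closed dye bottle, teal, black cap, 38 mm diameter x 115 mm tall, on the table beside the deck on its left (+y) or beyond it (+x); origin at the centre of its underside; leave it alone
- sample_jar: loose small red jar with white lid, 34 mm diameter x 45 mm tall, standing on the deck between rocker and start bar; origin at the centre of its underside; leave it alone
- tape_roll: loose tan roll of tape lying flat, 80 mm diameter x 22 mm, on the table left of the bottles; origin at the centre of its underside; leave it alone

How it is judged:
On the way, in this order (a step that is already met when the one before it is completed fails the run):
1. the rocker is tipped on, far half down (value of joint rocker above 0.15 rad), for 0.1 s.
2. the yellow key is pushed right down (value of joint yellow above 0.0062 m), for 0.1 s.
3. the blue key is pushed right down (value of joint blue above 0.0062 m), for 0.1 s.
4. the start bar is pushed right down (value of joint start above 0.0062 m), for 0.1 s.
At the end, for the whole second after the job is handed in: The rocker is on (tilt over 0.15 rad), the yellow key, blue key and start bar are down (over 6.2 of 8 mm), the pink and violet keys are up (under 3 mm), and every bottle, the jar and the tape stand upright within 20 mm of where they began (value of joint rocker above 0.15 rad and value of joint each of yellow, blue, start above 0.0062 m and value of joint each of pink, violet below 0.003 m and distance of each of bottle_filling, bottle_orange, bottle_green, bottle_pink, bottle_teal, sample_jar, tape_roll from where it was at the start of the episode below 0.02 m and angle between each of bottle_filling, bottle_orange, bottle_green, bottle_pink, bottle_teal, sample_jar, tape_roll's own z axis and vertical below 0.2 rad); the robot touches nothing.
It fails at once if a colour key or the start bar pressed while the rocker is off (value of joint rocker below 0.1 rad and value of joint any of yellow, blue, start above 0.004 m).
It fails at once if the blue key or start bar pressed before the yellow key is down (value of joint yellow below 0.006 m and value of joint any of blue, start above 0.004 m).
It fails at once if the start bar pressed before the blue key is down (value of joint blue below 0.006 m and value of joint start above 0.004 m).
It fails at once if the pink or violet key pressed (value of joint any of pink, violet above 0.003 m).
It fails at once if a bottle, the jar or the tape shifted over 20 mm, lifted or tipped (distance of any of bottle_filling, bottle_orange, bottle_green, bottle_pink, bottle_teal, sample_jar, tape_roll from where it was at the start of the episode above 0.02 m or angle between any of bottle_filling, bottle_orange, bottle_green, bottle_pink, bottle_teal, sample_jar, tape_roll's own z axis and vertical above 0.35 rad).
It also fails if it takes over 54 s, if anything falls off the work surface, if the arm or the gripper's body presses on something with over 40 N, if the wrist force passes 120 N, or if a joint passes its speed limit or range.

ROBOT

A 7-joint arm with a two-finger parallel gripper is mounted at the origin on the work surface. World frame = base frame: x ahead of the robot, y to its left, z up, the work surface at z = 0. Lengths are in m, angles in rad, forces in N, time in s.
With the tool pointing down it reaches from about 0.4 to 0.85 m from the base axis. Payload 10.4 kg.
Tool frame: the origin (TCP) lies at the very end of the fingers, on their centre line; the grasp point (between the pads) lies 19 mm behind it (manip.grip_point_offset is the distance from the TCP to the grasp point, in m); z points along the fingers, y is the line along which they close (so a half turn about z gives the same grasp; the last joint's range is limited). The gripper opens to 85 mm and grips with 20 to 120 N. Pads are 22 mm wide; open, the fingers measure 114 mm over their backs; the gripper's body (76 mm by 85 mm) begins 54 mm behind the grasp point. The pads swing forward as they close: fully open they stand 13 mm farther back than shut.
Start: joints at [1.084, 0.332, -0.065, 1.46, 0.022, 1.35, -0.088], TCP at [0.28, -0.559, 0.231] pointing down, gripper open.
Joint ranges: [-2.6, 2.6], [-0.5, 2.12], [-1.47, 1.34], [0.16, 2.42], [-1.27, 4.41], [0.06, 2.06], [-2.6, 2.6]. Speed limits (rad/s): [2.22, 2.22, 2.79, 2.79, 3.14, 3.14, 3.14].

INTERFACE

Orientations are given as a unit quaternion [x, y, z, w].
In Python, from workcell import manip gives the robot as it stands. The module is installed in compiled form; this text tells all that it offers.
- The arm moves only by the shell command python3 -m inch 'ROWS' [OPENING] [FORCE]. ROWS is JSON, a list of rows, each a list of 2 entries, a list of its own where there are three numbers: the shift along the tool's x, y, z each as a share of 0.08 m, from -1 to 1, then the turn, a rotation vector about the tool's x, y, z each as a share of 45 degrees, from -1 to 1. A call has exactly 10 rows; each row is the pose to reach, as a shift and turn from the pose commanded when the call began, along the tool's axes at that moment; what a row does not reach only later rows make up. A row lasts 1/10 s, in which the tool goes at most 50 mm and 8.59 degrees, less where a joint would pass 70% of its speed; a pose out of reach is approached as far as the arm can. A call with a number of a shift or a turn outside -1 to 1 is refused whole. A call with a gripper value outside its range is refused whole. OPENING is the opening, from 0 (shut) to 1 (fully open), set as the call begins (- or left out, the last holds). The fingers move at their own pace and stop on an object; FORCE is the grip in N (left out, the last holds). Time passes only in rows, so rows that repeat a pose let the fingers close, or fill a call up. It gives the time, the measured TCP pose, the force, the opening and the grip force at its end, in the units of the state.
- manip.get_obs(): the state, without advancing time (a new reading comes with each control period).
- manip.camera(name): name is "scene" or "top" or "wrist"; returns the picture (480x640x3 uint8, red, green, blue); there is no depth.
- manip.camera_params(name): a dict with "fov_y" (degrees; the focal length in pixels is half the picture's height over the tangent of half this angle, whatever the lens; pixels are square), "cx", "cy" (the principal point, pixels), "camera_from_world" (4x4, takes a point from world to camera coordinates); the wrist camera has in their place "T_tool_cam" (4x4, takes a point from camera to tool coordinates, whose origin is the TCP and whose axes are the flange's). Camera axes: x right, y up, looking along -z (the intrinsics and any distortion apply to the point x, -y, -z); pixel columns grow to the right and rows downward; lengths in m; the calibration is good to about 2 mm. A picture is of the moment at which its call begins: read the wrist's pose just before it. camera_params takes no time and is no camera call.
- manip.hand_in(): hands the job in; it is judged then, once.
The state is a dict: "clock": time; "joint_pos": joint angles; "joint_velocities": joint speeds; "tau": joint torques, N m; "position": TCP position; "ee_rot": TCP orientation; "ft_force": force on the tool from outside, world axes, zero at the start; "torque": the same for the moment, N m; "grip_width": opening from 0.0 (shut) to 1.0 (fully open); "grasp_force": force on a finger pad.
Only numpy, scipy, OpenCV 4.12 (cv2) and the standard library are available. Lean on these libraries where they do the work, as an engineer would, in place of code of your own. Each camera call takes 0.05 s, during which the arm holds its last target. There are 200 camera calls.

## Working session

There is one attempt and no reset: what is moved stays moved. The work goes in short steps, Python scripts to look and compute and a shell command to move; the robot and the scene stay as the last step left them, time stands still between calls to the robot, and variables do not carry over. Pictures are saved under pics/ and viewed, at most 10 in all, crops included, and the job is handed in when it is done.

```bash
mkdir -p pics; python3 - <<'E'
from workcell import manip
import cv2
o=manip.get_obs();print(o)
for n in("scene","top"):
    cv2.imwrite(f"pics/{n}0.png",manip.camera(n)[:,:,::-1]);print(n,manip.camera_params(n))
print(manip.camera_params("wrist"))
E
```

```text
{'clock': 0.0, 'joint_pos': array([ 1.0844213 ,  0.3328758 , -0.06469457,  1.4609593 ,  0.02160095,
        1.34989034, -0.08848714]), 'joint_velocities': array([-0.00110542, -0.00037838,  0.00027028, -0.001079  , -0.00028037,
        0.00040736, -0.00011199]), 'tau': array([-3.84793311e-04, -6.25446010e+01,  4.92437545e-02, -3.91610920e+01,
        1.63392123e-02,  9.93128924e-03,  1.70699184e-05]), 'position': array([ 0.27940112, -0.55864499,  0.23050488]), 'ee_rot': array([ 9.73230731e-01,  2.29829126e-01, -1.98883283e-04, -6.90573452e-04]), 'ft_force': array([-0.27689242, -0.17397029,  0.03173552]), 'torque': array([-0.00951611, -0.00265708,  0.06197304]), 'grasp_force': 0.0, 'grip_width': 0.9981332144115925}
scene {'fov_y': 48.448527642552115, 'cx': 312.9487010689037, 'cy': 234.09784157241074, 'camera_from_world': array([[ 5.70404849e-01,  8.21362808e-01,  1.20189403e-03,
        -4.39653734e-01],
       [-6.41575758e-01,  4.44635042e-01,  6.25044179e-01,
         2.86273780e-01],
       [ 5.12853638e-01, -3.57299337e-01,  7.80588451e-01,
        -1.44141589e+00],
       [ 0.000
[... 159 characters left out ...]
amera_from_world': array([[ 0.03982642, -0.99920081,  0.00340518,  0.1109587 ],
       [ 0.97852407,  0.03969162,  0.2022751 , -0.60308034],
       [-0.2022486 , -0.00472385,  0.97932282, -0.87805947],
       [ 0.        ,  0.        ,  0.        ,  1.        ]])}
{'fov_y': 62.98707540894411, 'cx': 322.5258705481775, 'cy': 235.16712376210984, 'T_tool_cam': array([[ 1.18219769e-03,  9.58555453e-01,  2.84903574e-01,
         7.24723510e-02],
       [ 9.99999240e-01, -1.23269814e-03, -2.06128086e-06,
         8.59836891e-04],
       [ 3.49224254e-04,  2.84903360e-01, -9.58556182e-01,
        -1.41622017e-01],
       [ 0.00000000e+00,  0.00000000e+00,  0.00000000e+00,
         1.00000000e+00]])}
```

View pics/top0.png

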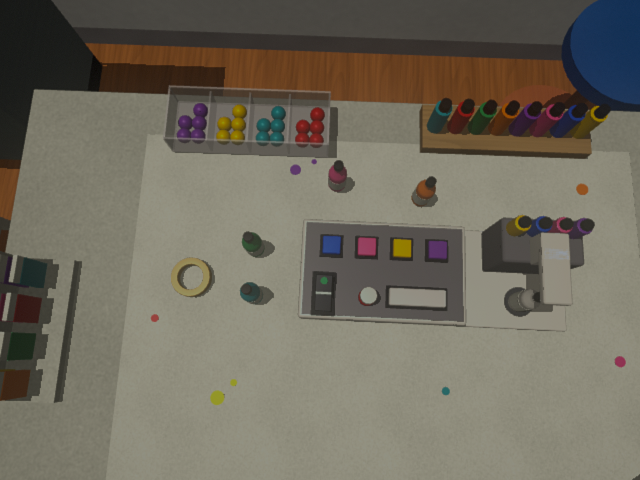

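View pics/scene0.png

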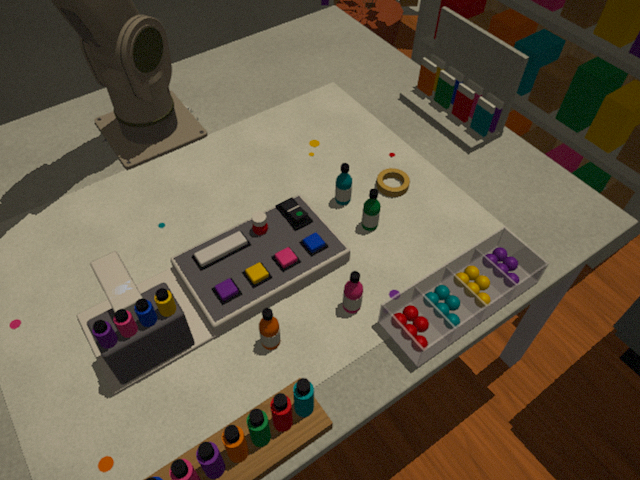

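The top view shows, left to right, blue (332,245), pink (367,247), yellow (402,249) and violet (437,251). The rocker's green dot is at about (324,281), the jar at (369,296) and the start bar at (417,298). I'll enlarge both pictures.

```bash
python3 - <<'E'
import cv2
a=cv2.imread("pics/top0.png")[215:330,295:475];cv2.imwrite("pics/c1.png",cv2.resize(a,(720,460),interpolation=cv2.INTER_CUBIC))
a=cv2.imread("pics/scene0.png")[190:320,170:350];cv2.imwrite("pics/c2.png",cv2.resize(a,(720,520),interpolation=cv2.INTER_CUBIC))
E
```

```text
(no output)
```

View pics/c1.png

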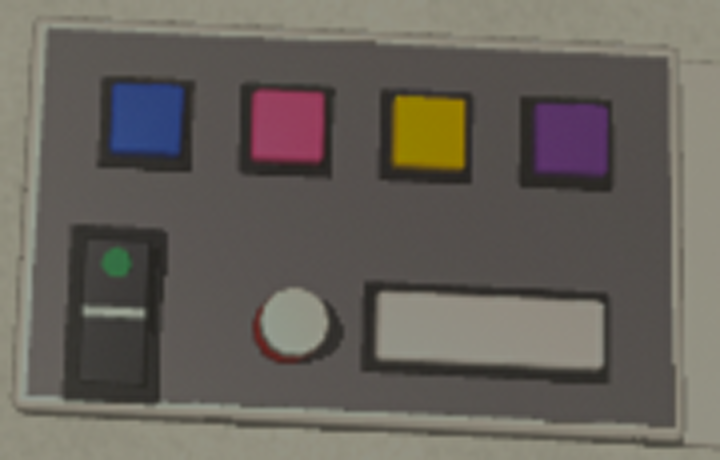

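View pics/c2.png

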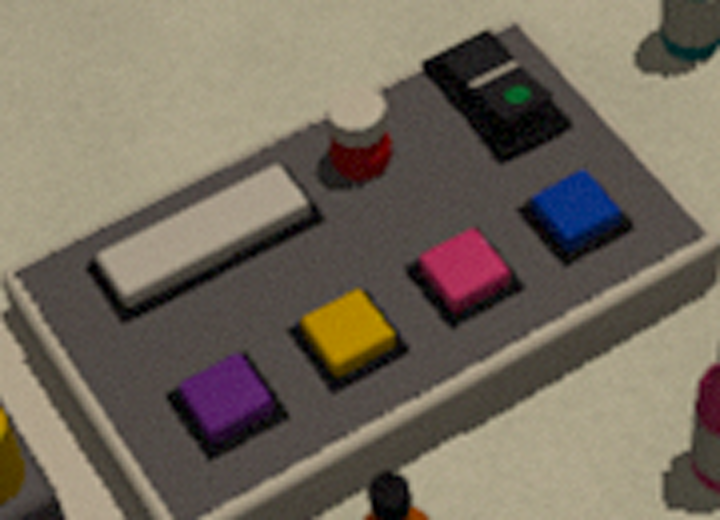

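The crops (4x) show:

| Point | Top crop | Scene crop |
|---|---|---|
| Blue | (147,118) | (574,206) |
| Pink | (288,125) | (464,265) |
| Yellow | (429,131) | (348,329) |
| Violet | (571,138) | (224,393) |
| Green dot | (117,262) | (517,95) |
| Start bar | (490,330) | (203,228) |
| Jar lid | (294,322) | (358,106) |

```bash
cat >h.py <<'E'
import numpy as np
from workcell import manip
from scipy.spatial.transform import Rotation as R
def ray(n,u,v,z):
    p=manip.camera_params(n);f=240/np.tan(np.radians(p["fov_y"]/2));T=np.linalg.inv(p["camera_from_world"])
    d=T[:3,:3]@[(u-p["cx"])/f,-(v-p["cy"])/f,-1];o=T[:3,3];return (o+d*(z-o[2])/d[2])
E
python3 - <<'E'
from h import *
P=dict(blue=(147,118,574,206,.061),pink=(288,125,464,265,.061),yellow=(429,131,348,329,.061),violet=(571,138,224,393,.061),dot=(117,262,517,95,.07),start=(490,330,203,228,.061),jar=(294,322,358,106,.09))
for k,(a,b,c,d,z) in P.items():
    print(k,ray("top",295+a/4-.4,215+b/4-.4,z).round(4),ray("scene",170+c/4-.4,190+d/4-.4,z).round(4))
o=manip.get_obs();print(R.from_quat(o["ee_rot"]).as_matrix().round(3))
E
```

```text
blue [0.604  0.1159 0.061 ] [0.6074 0.1137 0.061 ]
pink [0.6033 0.0464 0.061 ] [0.6068 0.0452 0.061 ]
yellow [ 0.6031 -0.0231  0.061 ] [ 0.6071 -0.0245  0.061 ]
violet [ 0.6024 -0.093   0.061 ] [ 0.6051 -0.0943  0.061 ]
dot [0.5308 0.128  0.07  ] [0.5328 0.1279 0.07  ]
start [ 0.5063 -0.0531  0.061 ] [ 0.5091 -0.0537  0.061 ]
jar [0.5033 0.0443 0.09  ] [0.5059 0.0452 0.09  ]
[[ 0.894  0.447 -0.001]
 [ 0.447 -0.894  0.001]
 [-0.    -0.001 -1.   ]]
```

```bash
python3 -m inch '[[[0.05,-0.05,-0.1],[0,0,0]],[[0.1,-0.1,-0.3],[0,0,0]],[[0.2,-0.2,-0.5],[0,0,0]],[[0.3,-0.3,-0.7],[0,0,0]],[[0.4,-0.4,-0.8],[0,0,0]],[[0.5,-0.5,-0.9],[0,0,0]],[[0.6,-0.6,-0.9],[0,0,0]],[[0.7,-0.7,-0.9],[0,0,0]],[[0.85,-0.85,-0.9],[0,0,0]],[[1,-1,-0.9],[0,0,0]]]' 0 40
for i in 1 2; do :; done
python3 -m inch '[[[0.1,-0.1,0],[0,0,0]],[[0.2,-0.2,0],[0,0,0]],[[0.3,-0.3,0],[0,0,0]],[[0.4,-0.4,0],[0,0,0]],[[0.5,-0.5,0],[0,0,0]],[[0.6,-0.6,0],[0,0,0]],[[0.7,-0.7,0],[0,0,0]],[[0.8,-0.8,0],[0,0,0]],[[0.9,-0.9,0],[0,0,0]],[[1,-1,0],[0,0,0]]]'
```

```text
clock: 1.1
position: [0.3157, -0.4501, 0.3027]
ee_rot: [0.973, 0.23, -0.0, -0.0]
ft_force: [-0.2, -0.5, 0.5]
grip_width: 0.001
grasp_force: 0.0
clock: 2.1
position: [0.3514, -0.3434, 0.3034]
ee_rot: [0.973, 0.23, 0.0, 0.0]
ft_force: [-0.2, 0.0, -0.2]
grip_width: -0.002
grasp_force: 0.0
```

```bash
python3 -m inch '[[[0.1,-0.1,0],[0,0,0]],[[0.2,-0.2,0],[0,0,0]],[[0.3,-0.3,0],[0,0,0]],[[0.4,-0.4,0],[0,0,0]],[[0.5,-0.5,0],[0,0,0]],[[0.6,-0.6,0],[0,0,0]],[[0.7,-0.7,0],[0,0,0]],[[0.8,-0.8,0],[0,0,0]],[[0.9,-0.9,0],[0,0,0]],[[1,-1,0],[0,0,0]]]'
python3 -m inch '[[[0.1,-0.1,0],[0,0,0]],[[0.2,-0.2,0],[0,0,0]],[[0.3,-0.3,0],[0,0,0]],[[0.4,-0.4,0],[0,0,0]],[[0.5,-0.5,0],[0,0,0]],[[0.6,-0.6,0],[0,0,0]],[[0.7,-0.7,0],[0,0,0]],[[0.8,-0.8,0],[0,0,0]],[[0.9,-0.9,0],[0,0,0]],[[1,-1,0],[0,0,0]]]'
python3 -m inch '[[[0.1,-0.1,0],[0,0,0.06]],[[0.2,-0.2,0],[0,0,0.12]],[[0.3,-0.3,0],[0,0,0.18]],[[0.4,-0.4,0],[0,0,0.24]],[[0.5,-0.5,0],[0,0,0.3]],[[0.6,-0.6,0],[0,0,0.36]],[[0.7,-0.7,0],[0,0,0.42]],[[0.8,-0.8,0],[0,0,0.48]],[[0.9,-0.9,0],[0,0,0.54]],[[1,-1,0],[0,0,0.59]]]'
```

```text
clock: 3.1
position: [0.3872, -0.2361, 0.3033]
ee_rot: [0.973, 0.23, 0.0, 0.0]
ft_force: [-0.0, 0.7, -0.1]
grip_width: -0.004
grasp_force: 0.0
clock: 4.1
position: [0.423, -0.1287, 0.3033]
ee_rot: [0.973, 0.23, 0.0, 0.0]
ft_force: [0.1, 0.7, 0.6]
grip_width: 0.0
grasp_force: 0.0
clock: 5.1
position: [0.4586, -0.0214, 0.3033]
ee_rot: [1.0, -0.001, 0.0, -0.0]
ft_force: [0.2, -0.6, -0.1]
grip_width: 0.002
grasp_force: 0.0
```

```bash
python3 -m inch '[[[0.1,-0.1,0.1],[0,0,0]],[[0.2,-0.2,0.2],[0,0,0]],[[0.3,-0.3,0.3],[0,0,0]],[[0.4,-0.4,0.4],[0,0,0]],[[0.5,-0.5,0.5],[0,0,0]],[[0.6,-0.6,0.6],[0,0,0]],[[0.7,-0.7,0.7],[0,0,0]],[[0.8,-0.8,0.8],[0,0,0]],[[0.9,-0.9,0.9],[0,0,0]],[[0.96,-1,0.9],[0,0,0]]]'
python3 -m inch '[[[0,-0.1,0.1],[0,0,0]],[[0,-0.2,0.2],[0,0,0]],[[0,-0.3,0.3],[0,0,0]],[[0,-0.4,0.4],[0,0,0]],[[0,-0.5,0.5],[0,0,0]],[[0,-0.6,0.6],[0,0,0]],[[0,-0.7,0.7],[0,0,0]],[[0,-0.8,0.7],[0,0,0]],[[0,-0.87,0.7],[0,0,0]],[[0,-0.87,0.7],[0,0,0]]]'
python3 - <<'E'
from h import *
import cv2
o=manip.get_obs();cv2.imwrite("pics/w1.png",manip.camera("wrist")[:,:,::-1]);print(o["position"],o["ee_rot"])
E
```

```text
clock: 6.1
position: [0.5354, 0.0583, 0.2299]
ee_rot: [1.0, 0.0, -0.001, -0.0]
ft_force: [-0.2, -0.5, 0.2]
grip_width: 0.0
grasp_force: 0.0
clock: 7.1
position: [0.5352, 0.1285, 0.1757]
ee_rot: [1.0, 0.001, 0.0, -0.0]
ft_force: [-0.8, -0.1, -0.5]
grip_width: 0.0
grasp_force: 0.0
[0.53523252 0.12851445 0.17571864] [ 9.99999534e-01  8.82600846e-04  3.00455538e-04 -2.48937312e-04]
```

View pics/w1.png

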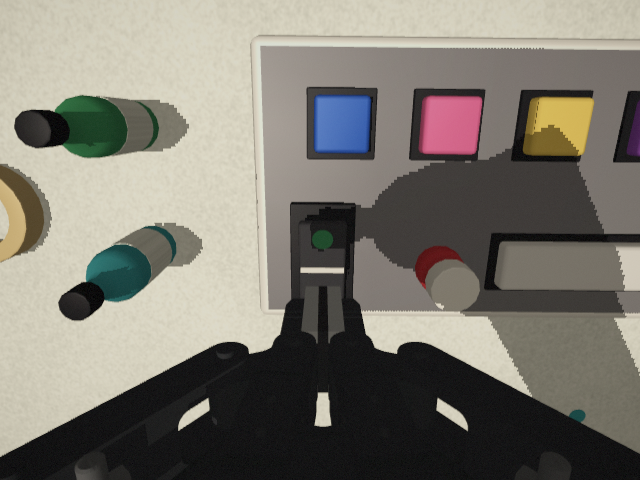

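The wrist view shows the dot at (322,239), blue at (343,124), pink at (451,125) and yellow at (559,126). I'll check these against the fixed cameras.

```bash
python3 - <<'E'
from h import *
o=manip.get_obs();p=manip.camera_params("wrist");f=240/np.tan(np.radians(p["fov_y"]/2))
T=np.eye(4);T[:3,:3]=R.from_quat(o["ee_rot"]).as_matrix();T[:3,3]=o["position"];T=T@p["T_tool_cam"]
for k,u,v,z in(("dot",322,239,.07),("blue",343,124,.061),("pink",451,125,.061),("yellow",559,126,.061),("jar",452,285,.09)):
    d=T[:3,:3]@[(u-p["cx"])/f,-(v-p["cy"])/f,-1];print(k,T[:3,3]+d*(z-T[2,3])/d[2])
E
```

```text
dot [0.53210511 0.12736274 0.07      ]
blue [0.60511724 0.11428619 0.061     ]
pink [0.60466191 0.04622718 0.061     ]
yellow [ 0.60420596 -0.02192344  0.061     ]
jar [0.50815887 0.0455017  0.09      ]
```

```bash
python3 -m inch '[[[0,0,0.1],[0,0,0]],[[0,0,0.25],[0,0,0]],[[0,0,0.4],[0,0,0]],[[0,0,0.55],[0,0,0]],[[0,0,0.7],[0,0,0]],[[0,0,0.85],[0,0,0]],[[0,0,1],[0,0,0]],[[0,0,1],[0,0,0]],[[0,0,1],[0,0,0]],[[0,0,1],[0,0,0]]]'
python3 -m inch '[[[0,0.01,0.05],[0,0,0]],[[0,0.01,0.1],[0,0,0]],[[0,0.01,0.15],[0,0,0]],[[0,0.01,0.2],[0,0,0]],[[0,0.01,0.25],[0,0,0]],[[0,0.01,0.3],[0,0,0]],[[0,0.01,0.35],[0,0,0]],[[0,0.01,0.4],[0,0,0]],[[0,0.01,0.43],[0,0,0]],[[0,0.01,0.43],[0,0,0]]]'
```

```text
clock: 8.15
position: [0.5356, 0.1275, 0.0959]
ee_rot: [1.0, 0.0, 0.0, -0.0]
ft_force: [0.6, -0.2, 0.1]
grip_width: -0.001
grasp_force: 0.0
clock: 9.15
position: [0.5355, 0.1266, 0.0609]
ee_rot: [1.0, 0.0, 0.0, -0.0]
ft_force: [1.1, 0.3, 0.3]
grip_width: 0.0
grasp_force: 0.6
```

```bash
python3 -m inch '[[[0,0,0.01],[0,0,0]],[[0,0,0.02],[0,0,0]],[[0,0,0.03],[0,0,0]],[[0,0,0.04],[0,0,0]],[[0,0,0.05],[0,0,0]],[[0,0,0.06],[0,0,0]],[[0,0,0.07],[0,0,0]],[[0,0,0.07],[0,0,0]],[[0,0,0.07],[0,0,0]],[[0,0,0.07],[0,0,0]]]'
```

```text
clock: 10.15
position: [0.5358, 0.1268, 0.0594]
ee_rot: [1.0, 0.0, 0.001, 0.001]
ft_force: [-16.2, -5.9, 47.8]
grip_width: -0.001
grasp_force: 21.1
```

```bash
python3 -m inch '[[[0,0,-0.1],[0,0,0]],[[0,0,-0.25],[0,0,0]],[[0,0,-0.5],[0,0,0]],[[0,0,-0.75],[0,0,0]],[[0.1,0.1,-0.8],[0,0,0]],[[0.3,0.3,-0.8],[0,0,0]],[[0.5,0.5,-0.8],[0,0,0]],[[0.7,0.7,-0.8],[0,0,0]],[[0.8,0.8,-0.8],[0,0,0]],[[0.86,0.88,-0.8],[0,0,0]]]'
python3 -m inch '[[[0,0.1,0],[0,0,0]],[[0,0.25,0],[0,0,0]],[[0,0.4,0],[0,0,0]],[[0,0.55,0],[0,0,0]],[[0,0.7,0],[0,0,0]],[[0,0.85,0],[0,0,0]],[[0,0.95,0],[0,0,0]],[[0,1,0],[0,0,0]],[[0,1,0],[0,0,0]],[[0,1,0],[0,0,0]]]'
python3 - <<'E'
from h import *
import cv2
cv2.imwrite("pics/s2.png",manip.camera("wrist")[:,:,::-1]);print(manip.get_obs()["position"])
E
```

```text
clock: 11.15
position: [0.6042, 0.0552, 0.1185]
ee_rot: [1.0, -0.0, -0.001, -0.0]
ft_force: [-0.3, 0.6, -0.2]
grip_width: 0.002
grasp_force: 0.0
clock: 12.15
position: [0.604, -0.0233, 0.1193]
ee_rot: [1.0, 0.0, 0.0, -0.0]
ft_force: [-0.3, -0.1, -0.3]
grip_width: -0.001
grasp_force: 0.0
[ 0.60401717 -0.02310292  0.11934812]
```

View pics/s2.png

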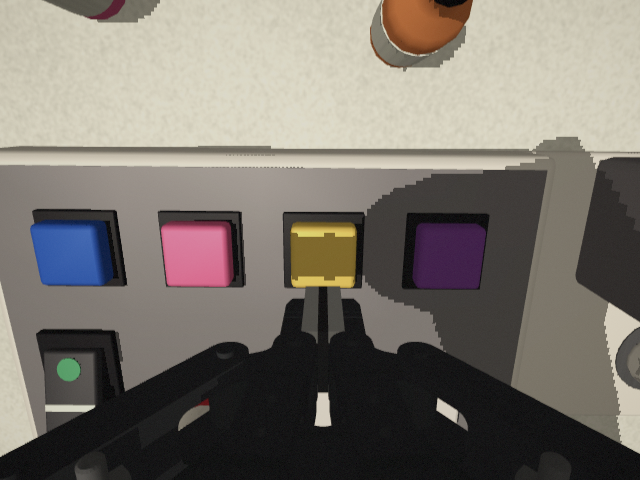

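The dot has moved to (68,370), and yellow sits straight ahead at (324,255). I'll check from the dot that the rocker is on.

```bash
python3 - <<'E'
from h import *
o=manip.get_obs();p=manip.camera_params("wrist");f=240/np.tan(np.radians(p["fov_y"]/2))
T=np.eye(4);T[:3,:3]=R.from_quat(o["ee_rot"]).as_matrix();T[:3,3]=o["position"];T=np.linalg.inv(T@p["T_tool_cam"])
for k,q in(("off",[.532,.1275,.07]),("on",[.532,.1275,.06]),("y",[.605,-.0235,.061])):
    c=T[:3,:3]@q+T[:3,3];print(k,p["cx"]-f*c[0]/c[2],p["cy"]+f*c[1]/c[2])
E
```

```text
off 57.80766837814781 382.00974064389777
on 68.66354009330675 371.21796737507987
y 321.86243772449205 257.1279474162708
```

```bash
python3 -m inch '[[[0.01,0,0.15],[0,0,0]],[[0.01,0,0.3],[0,0,0]],[[0.01,0,0.45],[0,0,0]],[[0.01,0,0.6],[0,0,0]],[[0.01,0,0.68],[0,0,0]],[[0.01,0,0.72],[0,0,0]],[[0.01,0,0.76],[0,0,0]],[[0.01,0,0.8],[0,0,0]],[[0.01,0,0.83],[0,0,0]],[[0.01,0,0.86],[0,0,0]]]'
python3 -m inch '[[[0,0,0],[0,0,0]],[[0,0,0],[0,0,0]],[[0,0,0],[0,0,0]],[[0,0,-0.1],[0,0,0]],[[0,0,-0.25],[0,0,0]],[[0,0,-0.4],[0,0,0]],[[0,0,-0.55],[0,0,0]],[[0,-0.1,-0.7],[0,0,0]],[[0,-0.25,-0.7],[0,0,0]],[[0,-0.4,-0.7],[0,0,0]]]'
```

```text
clock: 13.2
position: [0.6053, -0.0238, 0.0528]
ee_rot: [1.0, 0.0, 0.0, 0.0]
ft_force: [-18.5, -1.6, 42.7]
grip_width: 0.0
grasp_force: 20.8
clock: 14.2
position: [0.6048, 0.0097, 0.1067]
ee_rot: [1.0, 0.0, 0.0, -0.0]
ft_force: [0.4, -0.1, -0.9]
grip_width: 0.005
grasp_force: 0.0
```

```bash
python3 -m inch '[[[0,-0.1,0],[0,0,0]],[[0,-0.25,0],[0,0,0]],[[0,-0.4,0],[0,0,0]],[[0,-0.55,0],[0,0,0]],[[0,-0.7,0],[0,0,0]],[[0,-0.85,0],[0,0,0]],[[0,-1,0],[0,0,0]],[[0,-1,0],[0,0,0]],[[0,-1,0],[0,0,0]],[[0,-1,0],[0,0,0]]]'
python3 -m inch '[[[0,-0.15,0],[0,0,0]],[[0,-0.32,0],[0,0,0]],[[0,-0.32,0.1],[0,0,0]],[[0,-0.32,0.25],[0,0,0]],[[0,-0.32,0.4],[0,0,0]],[[0,-0.32,0.5],[0,0,0]],[[0,-0.32,0.55],[0,0,0]],[[0,-0.32,0.6],[0,0,0]],[[0,-0.32,0.65],[0,0,0]],[[0,-0.32,0.69],[0,0,0]]]'
```

```text
clock: 15.2
position: [0.6049, 0.0873, 0.1064]
ee_rot: [1.0, -0.0, 0.0, 0.0]
ft_force: [-0.4, -1.5, -0.6]
grip_width: 0.002
grasp_force: 0.0
clock: 16.2
position: [0.6052, 0.1136, 0.0528]
ee_rot: [1.0, 0.0, 0.0, 0.0]
ft_force: [-17.1, -6.4, 40.1]
grip_width: 0.003
grasp_force: 20.3
```

```bash
python3 -m inch '[[[0,0,0],[0,0,0]],[[0,0,-0.15],[0,0,0]],[[0,0,-0.35],[0,0,0]],[[0,0,-0.6],[0,0,0]],[[0,0,-0.8],[0,0,0]],[[0,0.1,-0.9],[0,0,0]],[[0,0.25,-0.9],[0,0,0]],[[0,0.4,-0.9],[0,0,0]],[[0,0.55,-0.9],[0,0,0]],[[0,0.6,-0.9],[0,0,0]]]'
python3 -m inch '[[[-0.05,0.1,0],[0,0,0]],[[-0.1,0.25,0],[0,0,0]],[[-0.2,0.4,0],[0,0,0]],[[-0.3,0.55,0],[0,0,0]],[[-0.4,0.7,0],[0,0,0]],[[-0.45,0.85,0],[0,0,0]],[[-0.5,1,0],[0,0,0]],[[-0.5,1,0],[0,0,0]],[[-0.5,1,0],[0,0,0]],[[-0.5,1,0],[0,0,0]]]'
python3 -m inch '[[[-0.1,0.1,0],[0,0,0]],[[-0.2,0.25,0],[0,0,0]],[[-0.3,0.4,0],[0,0,0]],[[-0.4,0.48,0],[0,0,0]],[[-0.5,0.48,0],[0,0,0]],[[-0.6,0.48,0],[0,0,0]],[[-0.71,0.48,0],[0,0,0]],[[-0.71,0.48,0],[0,0,0]],[[-0.71,0.48,0],[0,0,0]],[[-0.71,0.48,0],[0,0,0]]]'
```

```text
clock: 17.2
position: [0.6046, 0.0629, 0.1224]
ee_rot: [1.0, -0.001, -0.001, 0.001]
ft_force: [1.1, 0.4, -0.3]
grip_width: -0.002
grasp_force: 0.0
clock: 18.2
position: [0.5651, -0.0135, 0.1234]
ee_rot: [1.0, 0.001, 0.0, -0.0]
ft_force: [-0.0, 0.3, 0.8]
grip_width: 0.005
grasp_force: 0.0
clock: 19.2
position: [0.5084, -0.0525, 0.1234]
ee_rot: [1.0, 0.0, 0.0, 0.0]
ft_force: [1.0, 0.1, -0.7]
grip_width: 0.002
grasp_force: 0.0
```

```bash
python3 - <<'E'
from h import *
import cv2
cv2.imwrite("pics/t3.png",manip.camera("top")[150:350,150:550,::-1].repeat(2,0).repeat(2,1));print(manip.get_obs()["position"])
E
```

```text
[ 0.50833322 -0.05251094  0.12334334]
```

View pics/t3.png

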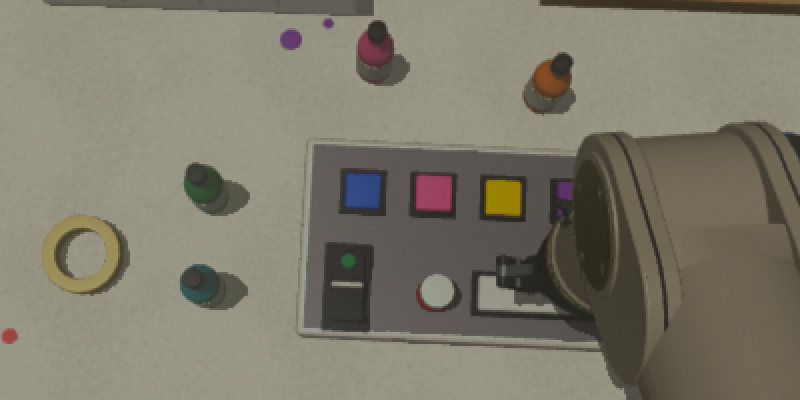

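The top view shows the bottles, jar, tape and keys in place. The forearm hangs over the tower, so I'll check its clearance from the scene camera.

```bash
python3 - <<'E'
from h import *
import cv2
cv2.imwrite("pics/s3.png",manip.camera("scene")[:,:,::-1])
E
```

```text
(no output)
```

View pics/s3.png

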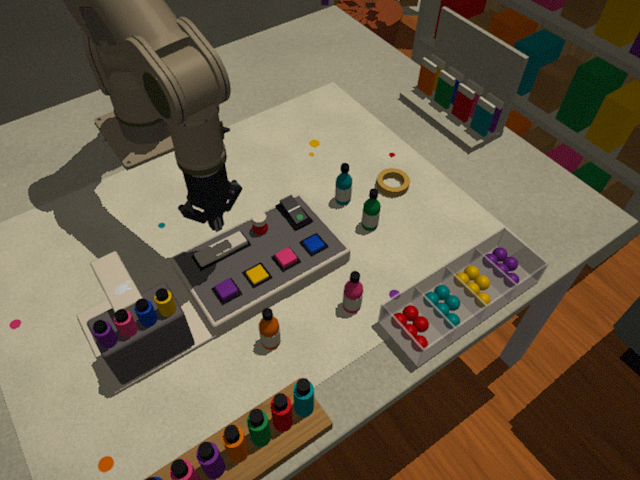

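The scene view shows the arm well clear of the tower, with the fingers over the start bar at (218,225). Now I'll press it and retreat.

```bash
python3 -m inch '[[[0,0,0.15],[0,0,0]],[[0,0,0.3],[0,0,0]],[[0,0,0.45],[0,0,0]],[[0,0,0.6],[0,0,0]],[[0,0,0.7],[0,0,0]],[[0,0,0.76],[0,0,0]],[[0,0,0.81],[0,0,0]],[[0,0,0.86],[0,0,0]],[[0,0,0.9],[0,0,0]],[[0,0,0.91],[0,0,0]]]'
python3 -m inch '[[[0,0,0],[0,0,0]],[[0,0,0],[0,0,0]],[[0,0,0],[0,0,0]],[[0,0,-0.15],[0,0,0]],[[0,0,-0.3],[0,0,0]],[[0,0,-0.5],[0,0,0]],[[0,0,-0.7],[0,0,0]],[[0,0,-0.9],[0,0,0]],[[0,0,-1],[0,0,0]],[[0,0,-1],[0,0,0]]]'
python3 - <<'E'
from h import *
import cv2
cv2.imwrite("pics/w4.png",manip.camera("wrist")[:,:,::-1]);print(manip.get_obs()["position"])
E
```

```text
clock: 20.3
position: [0.5083, -0.0527, 0.0527]
ee_rot: [1.0, 0.0, -0.0, 0.001]
ft_force: [-18.7, 1.5, 40.3]
grip_width: -0.002
grasp_force: 20.2
clock: 21.3
position: [0.5089, -0.0528, 0.1317]
ee_rot: [1.0, 0.0, 0.001, 0.0]
ft_force: [0.4, 0.1, -1.0]
grip_width: -0.0
grasp_force: 0.0
[ 0.50831311 -0.05284884  0.13075335]
```

View pics/w4.png

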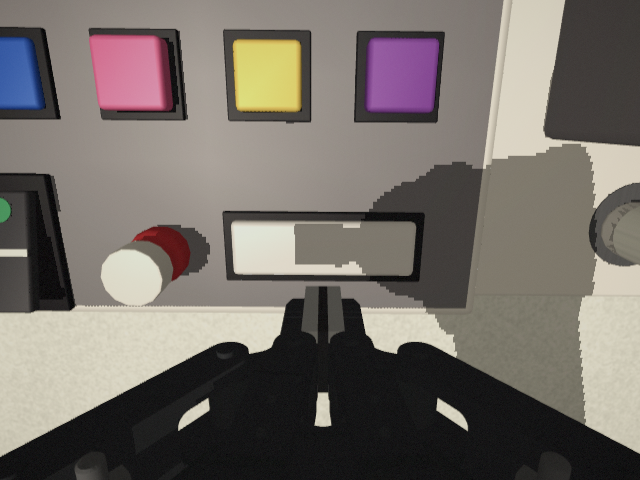

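The wrist view shows the start bar (325,247) and yellow (267,75) down, pink and violet still up, the rocker on and the jar standing. I'll hand the job in.

```bash
python3 -c "
from workcell import manip
print(manip.hand_in())"
```

```text
the job is handed in; nothing more can be done
None
```

The job is handed in at about 21 s: rocker switched on, then yellow, blue and the start bar each pressed to their stops in that order; pink and violet were left up, and nothing loose looked disturbed in the pictures (the hand-in gave no verdict).

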